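Clamp the die sled in the bench press with the inner knob

ROBOT

A 6-joint arm with a two-finger parallel gripper is mounted at the origin on the work surface. World frame = base frame: x ahead of the robot, y to its left, z up, the work surface at z = 0. Lengths are in m, angles in rad, forces in N, time in s.
With the tool pointing down it reaches from about 0.4 to 0.825 m from the base axis. Payload 7 kg.
Tool frame: the origin (TCP) lies at the very end of the fingers, on their centre line; the grasp point (between the pads) lies behind it (ctrl.hold_point_z is the z of the grasp point in the tool frame, in m); z points along the fingers, y is the line along which they close (so a half turn about z gives the same grasp; the last joint's range is limited). The gripper opens to 85 mm and grips with 20 to 120 N. Pads are 22 mm wide; open, the fingers measure 114 mm over their backs; the gripper's body (76 mm by 85 mm) begins 54 mm behind the grasp point. The pads swing forward as they close: fully open they stand 13 mm farther back than shut.
Start: joints at [1.618, 0.359, 0.012, 0, -1.224, -0.288], TCP at [0.161, 0.655, 0.231] pointing down, gripper open.
Joint ranges: [-3.07, 3.07], [-1.43, 2.12], [-1.02, 1.25], [-3.03, 1.67], [-3.05, -0], [-3.03, 3.03]. Speed limits (rad/s): [2.39, 2.39, 3.01, 3.14, 3.14, 3.14].

INTERFACE

Orientations are given as [roll, pitch, yaw] about the fixed x, y, z axes, in that order (R = Rz(yaw) Ry(pitch) Rx(roll)).
In Python, from bench import ctrl, vision, workorder, spotter, readout gives the robot as it stands. Calls block until the motion is done:
- ctrl.reach(position, orientation): joint-space move of the TCP to a pose.
- ctrl.move_straight(position, feed=0.15, attitude=None): straight line of the TCP; attitude=None keeps the orientation; feed is the mean speed in m/s.
- ctrl.movej(angles): joint-space move.
- ctrl.set_gripper(opening, squeeze=None): finger opening in m; squeeze is the grip in N (None keeps the last); returns when the fingers have stopped.
- ctrl.wait(seconds).
- ctrl.ik(position, orientation): joint angles nearest the present ones, or None.
- vision.get_image(name): name is "scene" or "side" or "wrist"; returns the picture (420x560x3 uint8, red, green, blue); there is no depth.
- vision.camera_params(name): a dict with "mtx" (3x3 intrinsics, pixels), "pose" (4x4, takes a point from camera to world coordinates); the wrist camera has in their place "tool_from_camera" (4x4, takes a point from camera to tool coordinates, whose origin is the TCP and whose axes are the flange's). Camera axes: x right, y down, z forward; pixel columns grow to the right and rows downward; lengths in m; the calibration is good to about 2 mm. A picture is of the moment at which its call begins: read the wrist's pose just before it. camera_params takes no time and is no camera call.
A pose or a line that the arm cannot do raises ctrl.Unreachable and nothing moves.
- workorder.sign_off(): hands the job in; it is judged then, once.
Trained networks look in the newest picture that a camera, given by its name, has taken for a name from the list of things; names that differ only in an ending like _2 or _b are one class to them, and where a whole thing is asked for, a point or a joint stands for the part that bears it (a point fixed in the world has none). Each returns a list of dicts, best first, with "p" (0 to 1); they miss things now and then, are a little off and sometimes report something else, mostly with a low value. They report only what shows in the picture. A call takes as long as a camera call. They do not tell look-alikes from the thing itself.
- spotter.silhouettes(camera, label): "pixels" (420x560 bool, what is visible of it) and "bbox" ([left, top, width, height] in pixels, round what is visible of it).
Readings, each from a call of its own:
- readout.read_time_s(): time.
- readout.read_joints(): joint angles.
- readout.read_joint_vel(): joint speeds.
- readout.read_effort(): joint torques, N m.
- readout.read_ee_pos(): TCP position.
- readout.read_tool_rot(): TCP orientation.
- readout.read_ft_force(): force on the tool from outside, world axes, zero at the start.
- readout.read_wrist_torque(): the same for the moment, N m.
- readout.read_opening(): finger opening in m.
- readout.read_gripper_force(): force on a finger pad.
Only numpy, scipy, OpenCV 4.12 (cv2) and the standard library are available. Lean on these libraries where they do the work, as an engineer would, in place of code of your own. Each camera call takes 0.05 s, during which the arm holds its last target. There are 200 camera calls.

TASK

Push the die sled gently along its channel, fully home against the backstop under the press foot, then turn only the small inner (upper) knob clockwise until the foot has come down on the brass die and holds it firmly, at about 60 N. Do not crush the die, leave the wide ring knob below at its setting, and leave the things around the press alone; let go at the end.

Things in the scene. Friction and masses are not known exactly. Their poses are not given: they have to be found in the camera images.
- press: Fixed grey bench press for stamping marks. Base plate 190 x 136 x 16 mm. Origin at table height under the axis of the knobs; its +x points along the channel, from the open loading end to the backstop. The channel's floor is 16 mm above the table, 47 mm wide between two rails 6 mm wide and 10 mm tall, from x -125 to +24 mm.
- head: The press's fixed bridge (56 mm along x, 128 mm along y, 74 to 104 mm above the table) on two round posts at y +-50 mm, with all it carries: both knobs, the screw and the foot, a steel disc 32 mm across on the knob axis under the bridge. Origin on the knob axis at the bridge's underside. The foot's starting height differs each time and is not given: 1.5 to 8.4 mm above the die.
- knob_top (a point): Centre of the top face of the small inner knob, 153 mm above the table, on the vertical axis. The knob is a ribbed steel cylinder, 38 mm across and 22 mm tall; its underside is 3 mm above the ring knob. It does not rise or fall. Clockwise from above lowers the foot by 3 mm per rad: 0.5 to 2.8 rad until the foot touches the die, with plenty of travel beyond.
- ring_mark (a point): Short dark mark on the top of the ring knob near its rim, 30 mm from the axis, 128 mm above the table. The ring knob is a ribbed steel disc 64 mm across and 20 mm tall (108 to 128 mm above the table), coaxial with the inner knob and below it; it turns very easily (0.025 N m) and may start at any angle. It shall stay as it is.
- backstop: Steel block 10 x 44 x 16 mm across the far end of the channel. Its origin is at the channel floor, in the middle of the face which the sled meets, 22 mm beyond the knob axis (press +x).
- sled: Loose steel sled in the channel, 0.25 to 0.5 kg: plate 140 x 41 x 10 mm with a round brass die (34 mm across, top 24 mm above the sled's underside) and an upright post at the other end. Origin on its underside below the die; +x points to the backstop; plate from x -118 to +22 mm, so when home its origin is on the knob axis. It starts 30 to 60 mm short of home.
- sled_post (a point): Centre of the top of the sled's post, a square 16 x 16 mm, sides along the sled's x and y, standing 38 mm tall on the plate (from 26 to 64 mm above the table), 105 mm from the die's centre towards the loading end. Grip it or push it.
- spool: Loose wooden thread spool, 38 mm across, 46 mm tall, beside the press; origin at its foot.
- brass_ring: Loose flat brass ring, 40 mm across, 6 mm tall, beside the press.
- awl: Loose wooden-handled awl, 140 mm long, lying beside the press.
- finish: Loose white bottle, 42 mm across, 85 mm tall, beyond the backstop; origin at its foot.
- mallet: Loose wooden-handled hammer, 260 mm long, lying at the left of the table.
- rivet_bowl: Loose white bowl, 100 mm across, 40 mm tall, at the left.
- wax_jar: Loose amber jar, 64 mm across, 55 mm tall, at the right of the table.
- knob_grip (a point): Centre of the inner knob at half its height, 142 mm above the table. It turns against 0.28 N m of friction, stays where left, and at rest may hold back any moment within that friction, so compare readings. When the sprung foot meets the die its load jumps to 30 N within 0.1 rad (0.09 N m more at the knob), then grows by 60 N (0.18 N m) per rad: 60 N is half a radian past the touch.
Not all that is in view belongs to the job. Leave any orange or red look-alike of the sled alone.

How it is judged:
By the outcome, as a careful person would: the job done as asked, in the order asked, and still so for the second after the job is handed in, with the robot touching nothing.
It also fails if it takes over 72 s, if anything falls off the work surface, if the arm or the gripper's body presses on something with over 40 N, if the wrist force passes 120 N, or if a joint passes its speed limit or range.

## Working session

There is one attempt and no reset: what is moved stays moved. The work goes in short steps, each a Python script; the robot and the scene stay as the last script left them, time stands still between calls to the robot, and variables do not carry over. Pictures are saved under pics/ and viewed, at most 10 in all, crops included, and the job is handed in when it is done.

```bash
mkdir -p pics; ls
cat > h.py <<'E'
import numpy as np, cv2
from bench import ctrl, vision, workorder, spotter, readout
def save(im,n): cv2.imwrite('pics/'+n,cv2.cvtColor(np.ascontiguousarray(im),cv2.COLOR_RGB2BGR))
def ray(cam,px):
    p=vision.camera_params(cam);K=np.array(p['mtx']);T=np.array(p['pose'])
    d=T[:3,:3]@np.linalg.solve(K,[px[0],px[1],1.]);return T[:3,3],d
def atz(cam,px,z):
    o,d=ray(cam,px);return o+d*(z-o[2])/d[2]
def proj(cam,P):
    p=vision.camera_params(cam);K=np.array(p['mtx']);T=np.linalg.inv(np.array(p['pose']))
    c=T[:3,:3]@np.asarray(P,float)+T[:3,3];q=K@c;return q[:2]/q[2]
E
python3 - <<'E'
from h import *
for c in('scene','side'):
    im=vision.get_image(c);save(im,c+'0.png');p=vision.camera_params(c)
    print(c,np.round(p['mtx'],1).tolist(),np.round(p['pose'],3).tolist())
    for l in('sled','sled_post','knob_top','ring_mark','press','head','knob_grip','backstop','spool','finish'):
        for r in spotter.silhouettes(c,l)[:3]:
            ys,xs=np.nonzero(r['pixels']);print(l,round(r['p'],2),r['bbox'],len(xs),xs.mean().round(1),ys.mean().round(1))
print(ctrl.hold_point_z,readout.read_time_s(),readout.read_tool_rot())
print(np.round(vision.camera_params('wrist')['tool_from_camera'],4))
E
```

```text
pics
scene [[402.8, 0.0, 275.5], [0.0, 402.8, 212.5], [0.0, 0.0, 1.0]] [[0.336, 0.63, -0.7, 1.285], [0.942, -0.224, 0.25, -0.269], [0.0, -0.743, -0.669, 0.82], [0.0, 0.0, 0.0, 1.0]]
sled 0.88 [151.6, 253.6, 57.8, 28.1] 869 178.3 268.5
sled 0.68 [196.4, 196.9, 29.2, 38.0] 466 213.6 213.2
sled_post 0.8 [205.2, 197.4, 21.3, 35.4] 476 213.8 213.8
sled_post 0.62 [218.6, 236.1, 56.4, 26.2] 722 244.2 248.5
sled_post 0.55 [148.5, 257.4, 56.5, 25.6] 840 179.4 268.2
knob_top 0.59 [269.8, 200.2, 28.9, 59.9] 1175 284.5 226.2
ring_mark 0.59 [269.6, 208.2, 24.3, 18.0] 316 284.0 218.8
press 0.86 [230.3, 202.8, 76.8, 71.1] 2768 272.9 242.8
head 0.81 [265.1, 205.2, 35.8, 53.3] 1159 284.5 226.1
knob_grip 0.63 [267.1, 204.9, 34.7, 55.0] 1146 284.5 225.9
finish 0.58 [84.2, 274.2, 33.4, 35.3] 784 98.3 292.5
finish 0.57 [318.7, 205.9, 17.4, 27.2] 356 325.9 221.7
finish 0.28 [220.7, 237.6, 52.8, 26.9] 671 244.5 248.5
side [[464.2, 0.0, 282.2], [0.0, 464.2, 211.4], [0.0, 0.0, 1.0]] [[0.871, -0.353, 0.341, 0.023], [-0.49, -0.625, 0.607, -0.904], [-0.001, -0.696, -0.718, 1.154], [0.0, 0.0, 0.0, 1.0]]
sled 0.8
[... 376 characters left out ...]
4.7
ring_mark 0.5 [284.4, 197.4, 17.2, 10.7] 161 292.9 201.3
ring_mark 0.31 [368.2, 316.6, 27.2, 27.8] 541 384.3 328.6
press 0.68 [268.3, 186.8, 60.8, 71.2] 2233 295.1 221.6
head 0.79 [269.5, 187.7, 44.9, 42.5] 962 291.8 205.0
knob_grip 0.82 [275.7, 186.6, 37.8, 42.6] 947 291.7 204.8
backstop 0.59 [257.7, 181.6, 14.4, 22.3] 234 265.9 193.2
spool 0.46 [258.4, 216.7, 11.8, 20.3] 155 261.4 227.0
finish 0.6 [259.9, 184.0, 14.1, 17.5] 213 266.2 193.4
-0.0187 1.1 [ 3.14158637e+00  1.92280522e-05 -2.40793804e-01]
[[-6.000e-04 -9.492e-01 -3.146e-01  8.030e-02]
 [ 1.000e+00 -9.000e-04  9.000e-04 -7.000e-04]
 [-1.100e-03 -3.146e-01  9.492e-01 -1.433e-01]
 [ 0.000e+00  0.000e+00  0.000e+00  1.000e+00]]
```

Run:
```python
import cv2,numpy as np
a=cv2.imread('pics/scene0.png');b=cv2.imread('pics/side0.png')
a=a[180:310,70:340];b=b[170:340,190:410]
a=cv2.resize(a,(800,385),interpolation=cv2.INTER_CUBIC);cv2.imwrite('pics/sc.png',a)
cv2.imwrite('pics/si.png',cv2.resize(b,(770,595),interpolation=cv2.INTER_CUBIC))
```

```text
(no output)
```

View pics/sc.png

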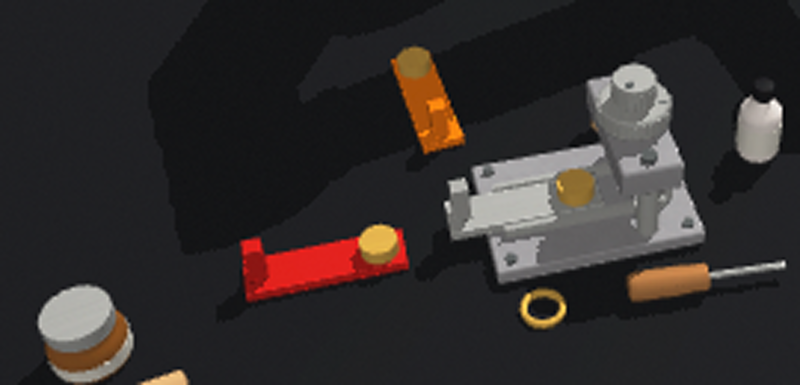

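View pics/si.png

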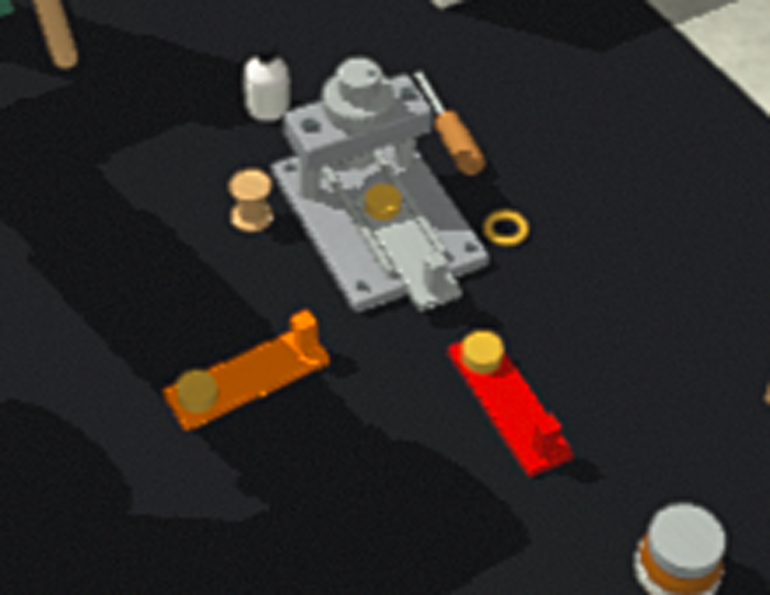

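The true sled is the grey steel one in the channel: in scene its post is at about (225,243) and its die at (264,242). The orange one (scene 214,213; side 261,276) and the red one (scene 179,268; side 335,285) lie outside the press and are look-alikes. These crops confirm the choice.

Run:
```python
from h import *
sc=lambda x,y:(70+x*270/800,180+y*130/385); si=lambda x,y:(190+x/3.5,170+y/3.5)
pts={'knob':(.153,sc(634,78),si(358,71)),'post':(.064,sc(458,184),si(436,264)),'die':(.040,sc(576,178),si(383,194))}
w={}
for k,(z,a,b) in pts.items():
    A=atz('scene',a,z);B=atz('side',b,z);
    o1,d1=ray('scene',a);o2,d2=ray('side',b);s=np.linalg.lstsq(np.c_[d1,-d2],o2-o1,rcond=None)[0];M=(o1+d1*s[0]+o2+d2*s[1])/2
    print(k,A.round(4),B.round(4),M.round(4));w[k]=(A+B)/2
d=w['knob']-w['post'];print('yaw',np.degrees(np.arctan2(d[1],d[0])),np.hypot(*d[:2]))
d=w['die']-w['post'];print('yaw',np.degrees(np.arctan2(d[1],d[0])),np.hypot(*d[:2]))
c=(w['knob']+w['post'])/2
# wrist camera looks: TCP pose so that camera sees the press
T=np.array(vision.camera_params('wrist')['tool_from_camera']);print(vision.camera_params('wrist')['mtx'])
for yaw in np.radians([-90,-60,-45,-30,0,30,60,90,120,150,180]):
    print(np.degrees(yaw).round(),[None if (q:=ctrl.ik([*w[n][:2],.27],[np.pi,0,yaw])) is None else q.round(2).tolist() if hasattr(q,'round') else np.round(q,2).tolist() for n in('knob','post')])
```

```text
knob [0.5723 0.008  0.153 ] [0.5711 0.0068 0.153 ] [0.5716 0.008  0.1521]
post [ 0.5578 -0.1497  0.064 ] [ 0.5555 -0.1576  0.064 ] [ 0.5568 -0.1519  0.0607]
die [ 0.5634 -0.0432  0.04  ] [ 0.5694 -0.0454  0.04  ] [ 0.5677 -0.0458  0.0433]
yaw 84.66424295693878 0.1617152959010509
yaw 84.92552425797497 0.1098078455202985
[[354.30014778   0.         280.01917288]
 [  0.         354.30014778 210.34551488]
 [  0.           0.           1.        ]]
-90.0 [[0.35, 0.17, -0.16, 0.0, -1.24, -0.35], [0.07, 0.18, -0.15, 0.0, -1.25, -0.07]]
-60.0 [[0.35, 0.17, -0.16, 0.0, -1.24, 0.17], [0.07, 0.18, -0.15, 0.0, -1.25, 0.45]]
-45.0 [[0.35, 0.17, -0.16, 0.0, -1.24, 0.43], [0.07, 0.18, -0.15, 0.0, -1.25, 0.72]]
-30.0 [[0.35, 0.17, -0.16, 0.0, -1.24, 0.69], [0.07, 0.18, -0.15, 0.0, -1.25, 0.98]]
0.0 [[0.35, 0.17, -0.16, 0.0, -1.24, 1.22], [0.07, 0.18, -0.15, 0.0, -1.25, 1.5]]
30.0 [[0.35, 0.17, -0.16, 0.0, -1.24, 1.74], [0.07, 0.18, -0.15, 0.0, -1.25, 2.03]]
60.0 [[0.35, 0.17, -0.16, 0.0, -1.24, 2.26], [0.07, 0.18, -0.15, 0.0, -1.25, 2.55]]
90.0 [[0.35, 0.17, -0.16, 0.0, -1.24, 2.79], None]
120.0 [[0.35, 0.17, -0.16, 0.0, -1.24, -2.97], [0.07, 0.18, -0.15, 0.0, -1.25, -2.69]]
150.0 [[0.35, 0.17, -0.16, -0.0, -1.24, -2.45], [0.07, 0.18, -0.15, -0.0, -1.25, -2.16]]
180.0 [[0.35, 0.17, -0.16, -0.0, -1.24, -1.93], [0.07, 0.18, -0.15, -0.0, -1.25, -1.64]]
```

```bash
cat >> h.py <<'E'
from scipy.spatial.transform import Rotation as R
def wpose():
    T=np.eye(4);T[:3,:3]=R.from_euler('xyz',readout.read_tool_rot()).as_matrix();T[:3,3]=readout.read_ee_pos()
    return T@np.array(vision.camera_params('wrist')['tool_from_camera'])
def watz(T,px,z):
    K=np.array(vision.camera_params('wrist')['mtx']);d=T[:3,:3]@np.linalg.solve(K,[px[0],px[1],1.]);return T[:3,3]+d*(z-T[2,3])/d[2]
E
python3 - <<'E'
from h import *
yaw=np.radians(-95)
for n,p in(('A',[.572,.055,.27]),('B',[.556,-.085,.25])):
    ctrl.reach(p,[np.pi,0,yaw]); T=wpose();im=vision.get_image('wrist');save(im,'w'+n+'.png');np.save('w'+n+'.npy',T)
    for l in('knob_top','ring_mark','sled_post','sled','press'):
        for r in spotter.silhouettes('wrist',l)[:2]:
            ys,xs=np.nonzero(r['pixels']);print(n,l,round(r['p'],2),r['bbox'],xs.mean().round(1),ys.mean().round(1))
print(readout.read_time_s())
a=cv2.imread('pics/wA.png');b=cv2.imread('pics/wB.png')
cv2.imwrite('pics/wAB.png',np.hstack([a[:,80:480],b[:,80:480]]))
E
```

```text
A knob_top 0.6 [203.6, 93.5, 150.1, 86.1] 277.5 132.4
A ring_mark 0.89 [238.3, 90.5, 81.8, 89.7] 277.8 131.9
A sled_post 0.63 [255.6, 0.0, 43.5, 97.5] 277.0 46.1
A sled 0.78 [251.6, 1.6, 48.0, 93.6] 277.3 46.0
A press 0.77 [202.1, 0.0, 151.6, 177.1] 277.8 94.5
B knob_top 0.95 [202.5, 244.3, 141.1, 101.1] 273.7 288.4
B ring_mark 0.73 [235.3, 265.5, 78.1, 66.7] 273.9 289.2
B sled_post 0.91 [252.7, 95.1, 43.9, 137.9] 273.5 160.8
B sled_post 0.86 [241.1, 0.7, 45.7, 53.6] 263.9 26.6
B sled 0.82 [381.2, 75.9, 142.1, 55.0] 451.3 101.1
B sled 0.81 [245.4, 1.5, 42.8, 54.0] 263.9 26.4
B press 0.96 [203.8, 129.4, 143.1, 216.8] 274.4 237.1
B press 0.72 [347.8, 234.4, 42.9, 50.0] 368.8 260.0
4.9
```

View pics/wAB.png

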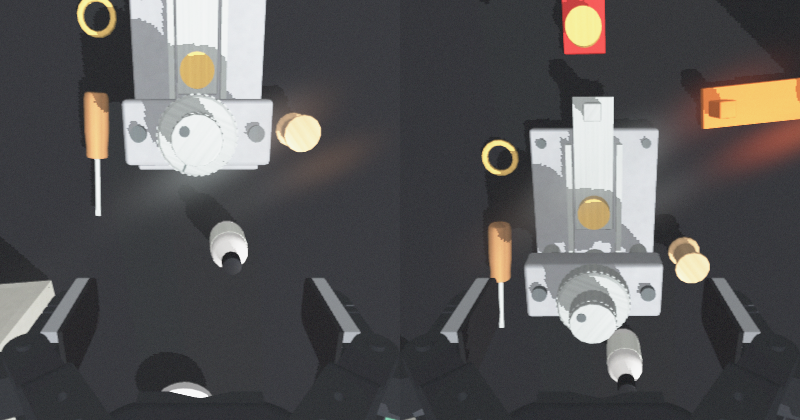

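Run:
```python
from h import *
a=cv2.imread('pics/wA.png');b=cv2.imread('pics/wB.png')
A=cv2.resize(a[80:190,230:330],None,fx=4,fy=4,interpolation=cv2.INTER_CUBIC)
B=cv2.resize(b[85:195,230:330],None,fx=4,fy=4,interpolation=cv2.INTER_CUBIC)
cv2.imwrite('pics/z.png',np.hstack([A,B]))
TA=np.load('wA.npy');TB=np.load('wB.npy')
print('knobA',watz(TA,(280,139),.153),'ringA',watz(TA,(278,134.5),.128),'knobB',watz(TB,(273,322),.153))
p=watz(TB,(272.5,112),.064);d=watz(TB,(274,213),.04);print('post',p,'die',d,np.degrees(np.arctan2(*(d-p)[1::-1])),np.hypot(*(d-p)[:2]))
g=cv2.medianBlur(cv2.cvtColor(a,cv2.COLOR_BGR2GRAY)[80:190,230:330],3)
print(cv2.HoughCircles(g,cv2.HOUGH_GRADIENT_ALT,1,3,param1=80,param2=.6,minRadius=20,maxRadius=45))
```

```text
knobA [0.5674121  0.00732255 0.153     ] ringA [0.5689338  0.00668494 0.128     ] knobB [0.56933899 0.00635437 0.153     ]
post [ 0.55641722 -0.15035556  0.064     ] die [ 0.56526642 -0.04700453  0.04      ] 85.10611029466865 0.10372918475503866
[[[50.       68.       36.085308]
  [46.       57.       38.73423 ]
  [46.       57.       25.685295]]]
```

View pics/z.png

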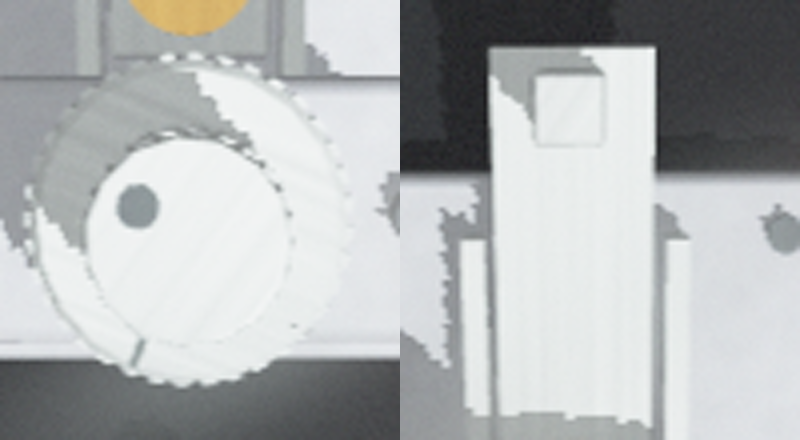

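```bash
cat >> h.py <<'E'
YAW=np.radians(85.1);U=np.array([np.cos(YAW),np.sin(YAW),0]);KN=np.array([.570,.0075,0])
E
python3 - <<'E'
from h import *
att=[np.pi,0,YAW-np.pi]; post=KN-.1585*U; print(post)
ctrl.set_gripper(0.0,40)
P=lambda s,z:(KN-s*U+[0,0,z]).tolist()   # s: distance of TCP behind the knob axis
ctrl.reach(P(.1585+.030,.09),att); ctrl.move_straight(P(.1885,.036),feed=.08)
f0=readout.read_ft_force(); print(f0,readout.read_time_s(),readout.read_opening())
s=.1885
while s>.112:
    s-= .005 if s>.135 else .0015
    ctrl.move_straight(P(s,.036),feed=.03)
    f=readout.read_ft_force()-f0; fu=-f@U
    print(round(s,4),round(fu,2),end='; ')
    if fu>8: break
print(f,readout.read_ee_pos(),readout.read_time_s())
im=vision.get_image('side');save(im,'s1.png')
cv2.imwrite('pics/s1c.png',cv2.resize(cv2.imread('pics/s1.png')[170:280,240:350],None,fx=5,fy=5,interpolation=cv2.INTER_CUBIC))
E
```

```text
[ 0.55646142 -0.15042073  0.        ]
[0.49071116 0.5378422  0.29070648] 7.2583 -0.00017835073914756647
0.1835 1.37; 0.1785 0.21; 0.1735 0.65; 0.1685 0.38; 0.1635 0.9; 0.1585 0.1; 0.1535 2.35; 0.1485 0.16; 0.1435 1.3; 0.1385 0.83; 0.1335 0.67; 0.132 1.16; 0.1305 2.11; 0.129 2.97; 0.1275 1.69; 0.126 1.73; 0.1245 1.82; 0.123 9.32; [ 0.08621151 -9.36288415 -0.02969743] [ 0.55933626 -0.11595587  0.03608704] 12.4917
```

View pics/s1c.png

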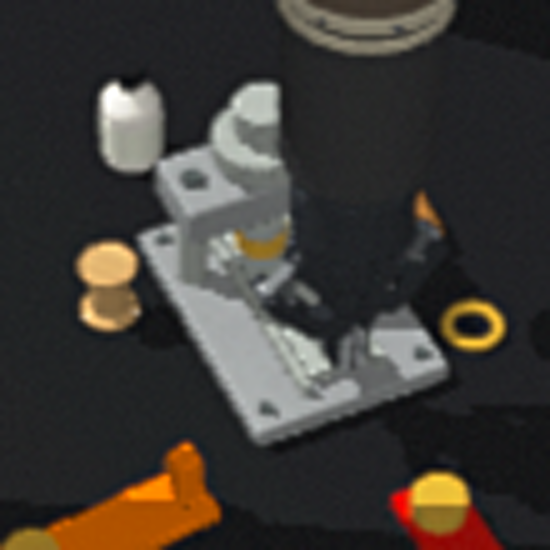

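Sled met the stop at 123 mm behind the axis (124 expected), with the force stepping from 1.8 to 9.3 N, so it is home. The picture shows the die under the bridge (crop 262,243), with nothing else disturbed. Now the knob.

Run:
```python
from h import *
P=lambda s,z:(KN-s*U+[0,0,z]).tolist()
ctrl.move_straight(P(.138,.036),feed=.06); ctrl.move_straight(P(.138,.22),feed=.2)
att=[np.pi,0,1.3]
ctrl.set_gripper(.056,20)
ctrl.reach(P(0,.22),att); ctrl.move_straight(P(0,.175),feed=.15)
print(readout.read_joints(),readout.read_opening(),readout.read_time_s())
ctrl.move_straight(P(0,.135),feed=.05)
f0=readout.read_ft_force();m0=readout.read_wrist_torque();print(f0,m0)
vision.get_image('scene')
im=vision.get_image('side');save(im,'s2.png');im=vision.get_image('scene');save(im,'c2.png')
a=cv2.resize(cv2.imread('pics/s2.png')[160:250,240:340],None,fx=4,fy=4,interpolation=cv2.INTER_CUBIC)
b=cv2.resize(cv2.imread('pics/c2.png')[170:260,235:335],None,fx=4,fy=4,interpolation=cv2.INTER_CUBIC)
cv2.imwrite('pics/k.png',np.hstack([a,b]));print(readout.read_time_s())
```

```text
[ 3.56197690e-01  2.31512444e-01 -3.02446069e-01  5.34134862e-04
 -1.03750909e+00  2.51432384e+00] 0.05554603605026851 17.3333
[ 0.62323657 -0.02794946  0.53616204] [ 0.00498898  0.0298455  -0.07154528]
18.4333
```

View pics/k.png

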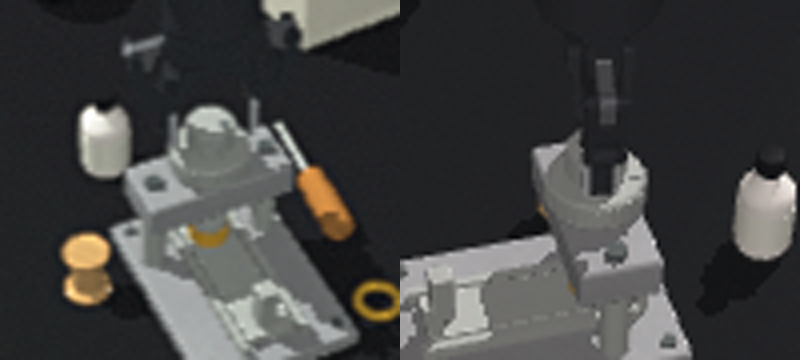

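```bash
cat >> h.py <<'E'
def ft(n=12):
    F=[];M=[]
    for _ in range(n): F.append(readout.read_ft_force());M.append(readout.read_wrist_torque());ctrl.wait(.01)
    return np.mean(F,0),np.mean(M,0),np.std(M,0)[2]
E
python3 - <<'E'
from h import *
print(ft(),readout.read_time_s())
ctrl.set_gripper(.02,20)
print(ft(),readout.read_opening(),readout.read_gripper_force(),readout.read_ee_pos(),readout.read_time_s())
E
```

```text
(array([0.0915437 , 0.00373208, 0.01731457]), array([-0.00407233,  0.00305349, -0.00788018]), np.float64(0.04048363188401681)) 18.5333
(array([ 1.55288939, -1.48256379,  1.76715937]), array([-0.55942584, -0.62988174, -0.01312949]), np.float64(0.023374518761550504)) 0.037137558027370586 21.882328391075134 [0.57055827 0.00743905 0.13542512] 18.925
```

```bash
cat > turn.py <<'E'
from h import *
import json
ctrl.set_gripper(.02,90)
q=np.array(readout.read_joints());q0=q[5];print('start',ft(20)[:2],q0,readout.read_opening())
L=[];hit=0
while q0-q[5]<3.0:
    q[5]-=.1; ctrl.movej(q.tolist()); F,M,_=ft(12); t=q0-q[5]; L.append((t,M[2])); print(f'{t:.1f} {M[2]:.3f} {np.hypot(*F[:2]):.1f}',end='; ')
    if len(L)>=5:
        b=np.median([m for a,m in L[1:-2]]); hit=hit+1 if M[2]>b+.06 else 0
        if hit>=2: break
print('\n',b,readout.read_time_s(),readout.read_joints()[5],readout.read_ee_pos(),F)
json.dump([q0,q.tolist(),L],open('L.json','w'))
E
python3 turn.py
```

```text
start (array([ 0.28724273, -1.54611896,  5.28547879]), array([-0.54328906, -0.18405446, -0.02901374])) 2.514428740869301 0.03515753575764105
0.1 -0.277 1.1; 0.2 -0.239 1.1; 0.3 -0.242 1.0; 0.4 -0.232 1.1; 0.5 -0.242 1.0; 0.6 -0.219 1.0; 0.7 -0.140 1.3; 0.8 -0.126 1.5; 
 -0.23947661902109854 22.1083 1.7180449078362063 [0.57053128 0.00742176 0.1358481 ] [-1.38763527 -0.43519356  4.48909204]
```

```bash
cat > turn2.py <<'E'
from h import *
import json
q0,q,L=json.load(open('L.json'));q=np.array(q)
print(ft(25)[1][2])
for t in (.9,1.0):
    q[5]=q0-t; ctrl.movej(q.tolist()); F,M,_=ft(25); L.append((t,M[2])); print(f'{t:.2f} {M[2]:.3f} {readout.read_joints()[5]-q[5]:.4f} eff {np.mean([readout.read_effort()[5] for _ in range(5)]):.3f}')
json.dump([q0,q.tolist(),L],open('L.json','w'))
ctrl.wait(.3);print(ft(25)[1][2],readout.read_opening(),readout.read_gripper_force(),readout.read_time_s())
save(vision.get_image('side'),'s3.png')
cv2.imwrite('pics/s3c.png',cv2.resize(cv2.imread('pics/s3.png')[170:270,240:340],None,fx=5,fy=5,interpolation=cv2.INTER_CUBIC))
E
python3 turn2.py
```

```text
0.09778455908792028
0.90 -0.158 0.0037 eff 0.155
1.00 -0.136 0.0056 eff 0.140
-0.14454278709879603 0.03511274048416693 90.72916746139526 23.7417
```

View pics/s3c.png

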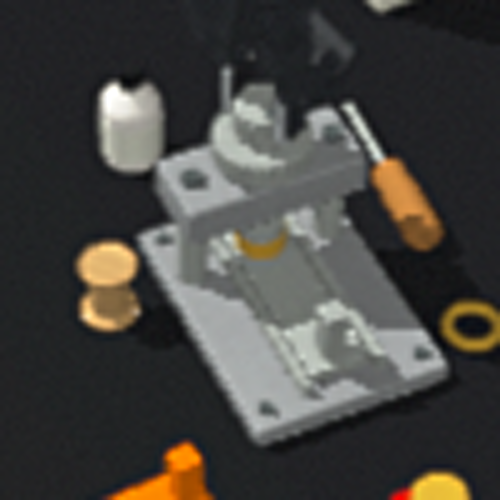

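The side view shows the sled home and the foot region at crop (262,235), but the gap is not resolvable. The rest readings depend on how each step ends, so I'll creep in fine steps to get comparable friction-limited readings.

Run:
```python
from h import *
import json
q0,q,L=json.load(open('L.json'));q=np.array(q)
print(ft(15)[1][2],readout.read_joints()[5]-q[5])
for t in (1.01,1.02,1.03,1.04):
    q[5]=q0-t; a=readout.read_time_s();ctrl.movej(q.tolist()); b=readout.read_time_s()
    r=[];
    for k in range(4): r.append((round(ft(8)[1][2],3),round(readout.read_joints()[5]-q[5],4)))
    print(t,round(b-a,3),r)
json.dump([q0,q.tolist(),L],open('L.json','w'));print(readout.read_time_s())
```

```text
-0.14524874589954181 0.005533760799222076
1.01 0.25 [(np.float64(0.408), np.float64(0.0044)), (np.float64(0.398), np.float64(0.0044)), (np.float64(0.423), np.float64(0.0044)), (np.float64(0.383), np.float64(0.0044))]
1.02 0.25 [(np.float64(0.204), np.float64(0.0042)), (np.float64(0.231), np.float64(0.0041)), (np.float64(0.22), np.float64(0.0041)), (np.float64(0.218), np.float64(0.0042))]
1.03 0.25 [(np.float64(0.202), np.float64(0.0041)), (np.float64(0.21), np.float64(0.0041)), (np.float64(0.215), np.float64(0.0041)), (np.float64(0.213), np.float64(0.0042))]
1.04 0.25 [(np.float64(0.202), np.float64(0.0042)), (np.float64(0.204), np.float64(0.0042)), (np.float64(0.198), np.float64(0.0041)), (np.float64(0.209), np.float64(0.0042))]
25.9833
```

```bash
cat > br.py <<'E'
from h import *
import json
def bracket(q,q0,up,dn,d=.0025):
    out={}
    for name,n,s in(('cw',up,-1),('ccw',dn,1)):
        r=[]
        for k in range(n):
            q[5]+=s*d; ctrl.movej(q.tolist()); r.append(round(ft(12)[1][2],3))
        out[name]=r; print(name,[float(x) for x in r])
    return out
if __name__=='__main__':
    q0,q,L=json.load(open('L.json'));q=np.array(q)
    bracket(q,q0,6,10)
    json.dump([q0,q.tolist(),L],open('L.json','w'));print(q0-q[5],readout.read_joints()[5]-q[5],readout.read_time_s())
E
python3 br.py
```

```text
cw [0.332, 0.359, 0.354, 0.348, 0.354, 0.36]
ccw [0.209, 0.037, -0.056, -0.064, -0.063, -0.077, -0.076, -0.068, -0.067, -0.067]
1.0300000000000002 0.003774852923285721 31.5833
```

Run:
```python
from h import *
from br import bracket
import json
q0,q,L=json.load(open('L.json'));q=np.array(q)
for t in(1.06,1.09,1.11): q[5]=q0-t; ctrl.movej(q.tolist())
bracket(q,q0,4,5)
print(q0-q[5]); json.dump([q0,q.tolist(),L],open('L.json','w'))
F,M,_=ft(20);print(F,M,readout.read_time_s())
```

```text
cw [0.319, 0.353, 0.369, 0.378]
ccw [0.199, 0.04, -0.042, -0.044, -0.042]
1.1075000000000002
[-1.7074262   0.0721178   5.23547605] [-0.01680896  0.68945212 -0.06210697] 35.65
```

Bracketing gives a load moment of about 0.165–0.18 N m, which is 55–60 N. The torque jump at about 0.6 rad agrees with this. I'll add a small final nudge, release and check.

Run:
```python
from h import *
import json
q0,q,L=json.load(open('L.json'));q=np.array(q)
for t in(1.12,1.135,1.1325,1.13): q[5]=q0-t; ctrl.movej(q.tolist())
print('rest',ft(15)[1][2])
ctrl.set_gripper(.056,20); print('free',ft(40),readout.read_opening())
p=np.array(readout.read_ee_pos()); ctrl.move_straight([p[0],p[1],.25],feed=.12)
ctrl.reach([.572,.055,.27],[np.pi,0,np.radians(-95)])
T=wpose();im=vision.get_image('wrist');save(im,'wC.png')
a=cv2.imread('pics/wA.png');b=cv2.imread('pics/wC.png')
cv2.imwrite('pics/cmp.png',np.hstack([cv2.resize(x[20:190,210:340],None,fx=3,fy=3,interpolation=cv2.INTER_CUBIC) for x in(a,b)]))
print(readout.read_time_s())
```

```text
rest -0.030371778532686595
free (array([-0.00282358,  0.05880038,  0.02563711]), array([-0.00485622,  0.00718073,  0.00368572]), np.float64(0.024671785555240165)) 0.0561193356434789
40.2583
```

View pics/cmp.png

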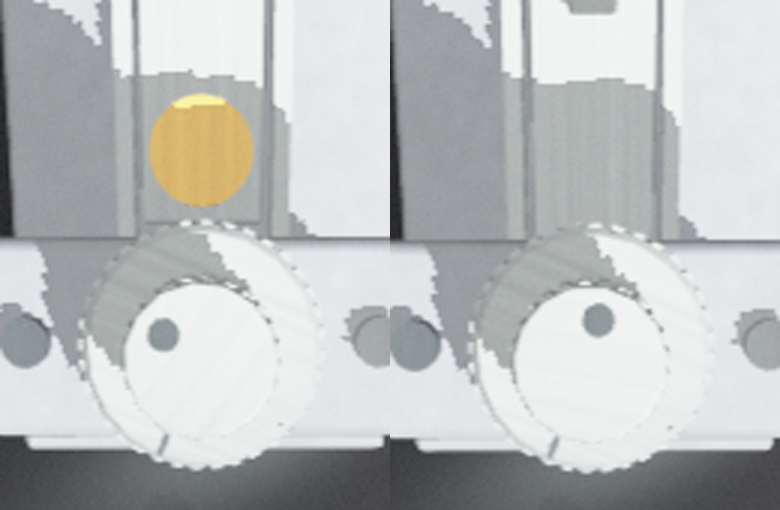

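Compared with the earlier crop, the knob's dot has turned from about 146° to 81° (1.13 rad clockwise), so nothing slipped. The ring mark sits in the same place (163,445 against 553−390=163,447), and the die is hidden under the bridge. The hand is clear.

```bash
python3 -c "
from h import *
print(workorder.sign_off())"
```

```text
the job is handed in; nothing more can be done
None
```

I pushed the sled home against the backstop and turned only the inner knob 1.13 rad clockwise, leaving the foot on the die at an estimated 56–62 N (worked out from knob torque and angle, not measured directly); the ring's mark had not moved, the gripper is clear, and the job is handed in.

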